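Fetch the reagent bottle from the latched dark safe onto the balance

ROBOT

A 6-joint arm with a two-finger parallel gripper is mounted at the origin on a cart in front of the work surface, level with it; the furniture and walls round the work are solid. World frame = base frame: x ahead of the robot, y to its left, z up, the work surface at z = 0. Lengths are in m, angles in rad, forces in N, time in s.
With the tool pointing down it reaches from about 0.35 to 0.775 m from the base axis. Payload 5.5 kg.
Tool frame: the origin (TCP) lies at the very end of the fingers, on their centre line; the grasp point (between the pads) lies 19 mm behind it; z points along the fingers, y is the line along which they close (so a half turn about z gives the same grasp; the last joint's range is limited). The gripper opens to 85 mm and grips with 20 to 120 N. Pads are 22 mm wide; open, the fingers measure 114 mm over their backs; the gripper's body (76 mm by 85 mm) begins 54 mm behind the grasp point. The pads swing forward as they close: fully open they stand 13 mm farther back than shut.
Start: joints at [-1.403, 0.313, 0.046, 1.304, 0, 1.431], TCP at [0.174, -0.548, 0.231] pointing down, gripper open.
Joint ranges: [-2.76, 2.76], [-0.86, 1.69], [-1.03, 1.26], [-2.2, 2.34], [-1.47, 1.5], [-3.14, 3.14]. Speed limits (rad/s): [2.57, 2.57, 3.14, 3.14, 3.14, 3.14].

INTERFACE

Orientations are given as a unit quaternion [w, x, y, z].
In Python, from workcell import get_state, read_camera, hand_in gives the robot as it stands.
- The arm moves only by the tool send_rows, never from a script. Its argument "increments" is a list of rows, each an object of numbers: "dx", "dy", "dz": the shift along the world's x, y, z in units of 25 mm (1.0 is 25 mm); "roll": the turn about the world's z in units of 8 degrees (1.0 is 8 degrees); "claw": the opening, from -1 (shut) to 1 (fully open). In form: [{"dx": .., "dy": .., "dz": .., "roll": .., "claw": ..}, ...]. A call has exactly 5 rows; each row is the pose to reach, as a shift and turn from the pose commanded when the call began; what a row does not reach only later rows make up. A row lasts 1/8 s, in which the tool goes at most 62.5 mm and 10.7 degrees, less where a joint would pass 70% of its speed; a pose out of reach is approached as far as the arm can. A call with a gripper value outside its range is refused whole. The fingers move at their own pace and stop on an object; "grip_force" is the grip in N (left out, the last holds). Time passes only in rows, so rows that repeat a pose let the fingers close, or fill a call up. It gives the time, the measured TCP pose, the force, the opening and the grip force at its end, in the units of the state.
- get_state(): the state, without advancing time (a new reading comes with each control period).
- read_camera(name): name is "scene" or "top" or "wrist"; returns a dict with "image" (420x560x3 uint8, blue, green, red), "fx", "fy", "cx", "cy" (pixels), "dist_coeffs" ([k1, k2, p1, p2, k3] as OpenCV has them; the pictures are not rectified), "world_to_cam" (4x4, takes a point from world to camera coordinates). Camera axes: x right, y up, looking along -z (the intrinsics and any distortion apply to the point x, -y, -z); pixel columns grow to the right and rows downward; lengths in m; the calibration is good to about 2 mm. A picture is of the moment at which its call begins. There is no depth.
- hand_in(): hands the job in; it is judged then, once.
The state is a dict: "clock": time; "joint_pos": joint angles; "qvel": joint speeds; "tau": joint torques, N m; "tcp_pos": TCP position; "orientation": TCP orientation; "wrist_force": force on the tool from outside, world axes, zero at the start; "ft_torque": the same for the moment, N m; "finger_gap": finger opening in m; "grip_force": force on a finger pad.
Only numpy, scipy, OpenCV 4.12 (cv2) and the standard library are available. Lean on these libraries where they do the work, as an engineer would, in place of code of your own. Each camera call takes 0.05 s, during which the arm holds its last target. There are 200 camera calls.

TASK

Get the amber reagent bottle out of the grey dark safe and stand it on the balance to be weighed: first lift the bench timer off the safe's deck and set it down upright on the bench, then pull the safe's spring plunger up by its T-handle and slide the cover fully open, letting the plunger drop into its open hole. Then lift the bottle out and stand it gently upright on the balance pan, wholly on the pan, and let go. Leave the cover pinned open and the other bench things where they are.

Things in the scene. Friction and masses are not known exactly. Their poses are not given: they have to be found in the camera images.
- case: Dark safe, a fixed grey steel case 224 x 150 mm, 114 mm high without its cover. Origin: on the bench, under the middle of its length. Its +x is the way the cover opens (roughly away from the robot). Walls reach x -112 and +112, y -80 and +70 mm; guide strips along the two y edges rise to 127 mm. Index rail: the -y edge, pin holes at x -56 (closed) and +48 (open), y -62 mm.
- well (a point): Centre of the floor of the bottle's well, 6 mm over the bench, in the half of the safe towards case -x. The well is 98 mm long (x) and 112 mm wide (y), its rim 114 mm over the bench, open at the top once the cover is open.
- deck (a point): Centre of the top of the safe's closed deck, 114 mm over the bench, 118 mm long (x), in the half towards case +x: the open cover comes to lie over it.
- cover (a joint): Sliding aluminium cover, 108 x 138 mm, 8 mm thick, top 124 mm over the bench. 0 = shut over the well, grows (m) along the case's +x, 0.104 = fully open at its stop, over the deck; needs about 2 N. It carries the plunger. Held by the plunger's pin at 0 and at 0.104 (about 3 mm of play); the pin rides on the rail between the two holes.
- plunger (a joint): Spring index plunger on the cover. 0 = pin down in a hole, grows (m) as the T-handle is pulled straight up, 0.018 = upper stop; the pin is clear of its hole from 0.013. The spring pulls it down with 6 to 10 N: hold it up while the cover leaves a hole; it drops by itself into the hole when released there.
- handle (a point): Centre of the plunger's black T-handle, a bar 62 mm long (case y), 20 mm wide (case x), 18 mm high. 170 mm over the bench with the pin down, at case x -56, y -62 mm when shut and 104 mm farther along +x when open; it moves with cover and plunger. Below it: a 13 mm thick stem, then on the cover a 26 mm collar whose top is 28 mm below this point.
- timer: Bench timer, white wedge-shaped case with a display, 41 mm deep (x), 62 mm wide (y, flat upright parallel sides), 65 mm high, 0.09 kg, tapering to the top. Origin: centre of its underside, z up. At the start it stands on the deck of the safe, in the cover's way. The bench (z = 0) round x 0.45, y 0.28 m is clear for setting it down.
- bottle: Amber glass reagent bottle, the larger one, 54 mm diameter, 102 mm high, 0.2 kg, with a white screw cap 32 mm across from 82 to 102 mm height; body with sloping shoulders below 86 mm. Origin: centre of its underside, z up. At the start it stands in the well under the shut cover.
- balance: Bench balance, fixed, white, 130 x 130 mm, body top 46 mm over the bench, with a round steel pan. Origin: on the bench under the body's centre. A plate dispenser with a guard hood up to 0.21 m high stands from 20 mm behind it (x beyond 0.53, y below -0.29 m): carry things over or in front of it.
- pan (a point): Centre of the top of the balance's round pan, 100 mm diameter, 58 mm over the bench; the pan does not move.
- small_bottle: Bystander: smaller amber bottle, black cap, 46 mm diameter, 90 mm high, on the bench. Origin: centre of its underside.
- jar: Bystander: white jar with a green cap, 41 mm diameter, 46 mm high. Origin: centre of its underside.
- tape: Bystander: roll of tape lying flat, 101 mm diameter, 19 mm high. Origin: centre of its underside.
- plates: Bystander: stack of microplates, 88 x 129 x 57 mm. Origin: centre of its underside.

How it is judged:
On the way, in this order (a step that is already met when the one before it is completed fails the run):
1. the timer stands upright on the bench, released, the cover still shut (height (world z) of timer below 0.012 m and angle between timer's own z axis and vertical below 0.15 rad and contact force between the fingers and timer below 0.1 N and linear speed of timer below 0.03 m/s and value of joint cover below 0.008 m), for 0.2 s.
2. the plunger is pulled clear of its hole (value of joint plunger above 0.011 m and value of joint cover below 0.03 m).
3. the cover is fully open and the plunger has dropped into the open hole (value of joint cover above 0.098 m and value of joint plunger below 0.003 m), for 0.2 s.
At the end, for the whole second after the job is handed in: The bottle stands upright (within 0.1 rad), released and at rest on the balance pan, its axis within 24 mm of the pan's centre; the cover is open by more than 98 mm with the plunger down in its open hole (within 3 mm); the timer stands upright on the bench, released and at rest (all of step 3 and height (world z) of timer below 0.012 m and angle between timer's own z axis and vertical below 0.15 rad and contact force between the fingers and timer below 0.1 N and linear speed of each of timer, bottle below 0.03 m/s and horizontal distance between bottle and pan below 0.024 m and z of bottle in the frame of pan between -0.006 and 0.006 m and angle between bottle's own z axis and vertical below 0.1 rad and contact force between the fingers and bottle below 0.1 N); the robot touches nothing.
It fails at once if the cover is slid open while the timer is still on the deck (value of joint cover above 0.015 m and height (world z) of timer above 0.1 m).
It fails at once if the timer is tipped over (angle between timer's own z axis and vertical above 0.8 rad).
It fails at once if the bottle is tipped over (angle between bottle's own z axis and vertical above 0.8 rad).
It fails at once if the bottle is dropped or banged on the balance (over 80 N: a fall of about 4 cm) (contact force between bottle and balance above 80 N).
It fails at once if a bystander (small bottle, jar, tape roll, plate stack) is moved more than 30 mm (distance of any of small_bottle, jar, tape, plates from where it was at the start of the episode above 0.03 m).
It also fails if it takes over 64 s, if anything falls off the work surface, if the arm or the gripper's body presses on something with over 40 N, if the wrist force passes 120 N, or if a joint passes its speed limit or range.

## Working session

There is one attempt and no reset: what is moved stays moved. The work goes in short steps, Python scripts to look and compute and a tool call to move; the robot and the scene stay as the last step left them, time stands still between calls to the robot, and variables do not carry over. Pictures are saved under pics/ and viewed, at most 10 in all, crops included, and the job is handed in when it is done.

Besides the shell and the picture viewer there is one more tool, called after "Emit:" by a JSON object that holds its "method" and its "body", one argument or row to a line. send_rows: Moves the arm, as the interface text tells. Its arguments: {"type":"object","properties":{"increments":{"type":"array","items":{"type":"object","properties":{"dx":{"type":"number"},"dy":{"type":"number"},"dz":{"type":"number"},"roll":{"type":"number"},"claw":{"type":"number"}}}},"grip_force":{"type":"number"}},"required":["increments"]}

```bash
mkdir -p pics; cat > h.py <<'E'
import numpy as np, cv2
from workcell import get_state, read_camera, hand_in
def cam(n,fn=None):
    c=read_camera(n); 
    if fn: cv2.imwrite('pics/'+fn,c['image'])
    K=np.array([[c['fx'],0,c['cx']],[0,c['fy'],c['cy']],[0,0,1.]]); c['K']=K; c['d']=np.array(c['dist_coeffs'],float); c['T']=np.array(c['world_to_cam']); return c
F=np.diag([1,-1,-1.])
def proj(c,P):
    P=np.atleast_2d(P).astype(float); q=(P@c['T'][:3,:3].T+c['T'][:3,3])@F
    return cv2.projectPoints(q,np.zeros(3),np.zeros(3),c['K'],c['d'])[0].reshape(-1,2)
def ray(c,uv):
    n=cv2.undistortPoints(np.array([[uv]],float),c['K'],c['d'])[0,0]
    R=c['T'][:3,:3]; d=R.T@(F@np.array([n[0],n[1],1.])); o=-R.T@c['T'][:3,3]; return o,d/np.linalg.norm(d)
def atz(c,uv,z):
    o,d=ray(c,uv); return o+d*(z-o[2])/d[2]
def tri(obs):
    A=np.zeros((3,3));b=np.zeros(3)
    for c,uv in obs:
        o,d=ray(c,uv);M=np.eye(3)-np.outer(d,d);A+=M;b+=M@o
    p=np.linalg.solve(A,b); return p,[np.round(proj(c,p)[0]-uv,1) for c,uv in obs]
E
python3 - <<'E'
from h import *
import pickle
cs={}
for n in('scene','top'):
    c=cam(n,n+'0.png');cs[n]=c;print(n,-c['T'][:3,:3].T@c['T'][:3,3],c['fx'])
pickle.dump(cs,open('c0.pkl','wb'))
s=get_state();print(s)
E
```

```text
scene [0.07023481 0.5854088  0.84057929] 379.08241098196527
top [0.42885033 0.07986235 1.10213739] 388.4535801084277
{'clock': 0.1, 'joint_pos': array([-1.40257300e+00,  3.13927738e-01,  4.50543175e-02,  1.30360623e+00,
       -2.92133980e-06,  1.43119497e+00]), 'qvel': array([ 0.00087034, -0.00144917,  0.00228383, -0.00131499, -0.00016346,
       -0.00132409]), 'tau': array([ 3.46062108e-03, -4.81725597e+01,  2.99243724e+01,  1.27185925e-02,
       -3.74075989e-05,  2.89712510e-06]), 'tcp_pos': array([ 0.17412576, -0.54750092,  0.23048101]), 'orientation': array([-8.41553457e-04,  9.88178509e-01,  1.53305336e-01, -1.35051037e-05]), 'wrist_force': array([-0.16081307,  0.4201306 ,  0.27596299]), 'ft_torque': array([-0.00921296, -0.05229843, -0.00690544]), 'grip_force': 0.0, 'finger_gap': 0.08515027418007177}
```

View pics/scene0.png

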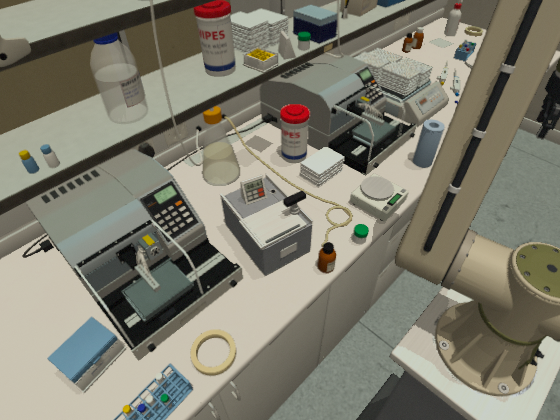

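View pics/top0.png

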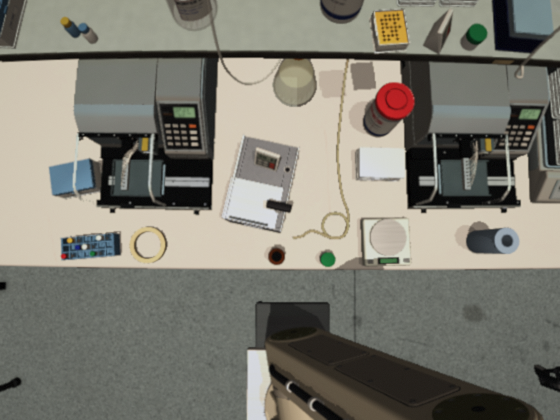

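The scene view shows the safe around (265,225), with the timer at (257,190) and the T-handle at (294,200). In the top view the safe is at (262,183), the handle at (279,206) and the pan at (389,238). I'll enlarge both to pick points more precisely.

```bash
python3 - <<'E'
from h import *
t=cv2.imread('pics/top0.png')[130:240,215:310]; s=cv2.imread('pics/scene0.png')[170:275,215:315]
a=cv2.resize(t,None,fx=4.2,fy=4.2,interpolation=cv2.INTER_CUBIC);b=cv2.resize(s,None,fx=4,fy=4,interpolation=cv2.INTER_CUBIC)
o=np.zeros((470,800,3),np.uint8);o[:462,:399]=a[:462,:399];o[:420,400:800]=b;cv2.imwrite('pics/crop0.png',o)
E
```

```text
(no output)
```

View pics/crop0.png

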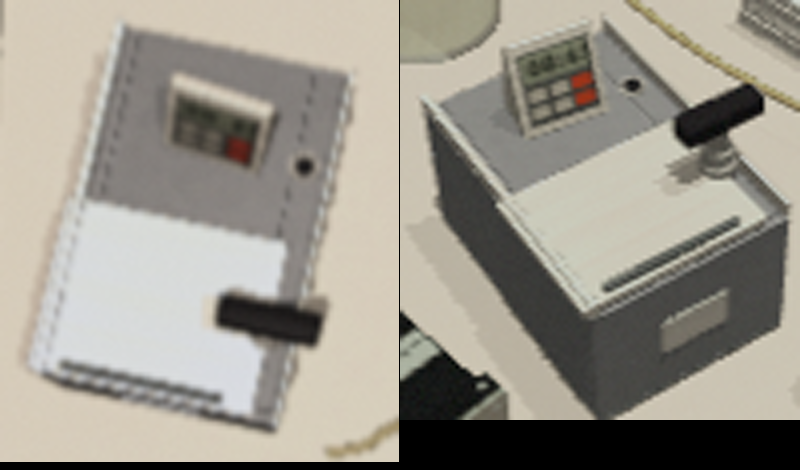

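The crop shows the timer on the deck, at top-crop (220,120). The handle bar runs from (218,312) to (323,328), the open hole is at (304,165), and the strip corners are at (122,27), (350,72), (35,370) and (275,428). Next I triangulate these.

```bash
python3 - <<'E'
from h import *
import pickle
from scipy.optimize import least_squares
cs=pickle.load(open('c0.pkl','rb'));T,S=cs['top'],cs['scene']
tp=lambda u,v:np.array([215+u/4.2-.4,130+v/4.2-.4]); sp=lambda u,v:np.array([215+(u-400)/4-.4,170+v/4-.4])
for n,a,b in [('handle',(270,319),(719,116)),('hole',(304,165),(632,85)),('corner ++',(122,27),(428,98)),('corner -+',(35,368),(592,308)),('corner --',(277,424),(785,208)),('timer tl',(175,75),(505,47)),('timer tr',(272,103),(601,23)),
 ('timer bl',(172,140),(523,137)),('timer br',(262,168),(607,103))]:
    print(n,*[np.round(x,4) for x in tri([(T,tp(*a)),(S,sp(*b))])])
# case fit: x,y,yaw
obs=[(T,tp(270,319),(-56,-62,170)),(S,sp(719,116),(-56,-62,170)),(T,tp(304,165),(48,-62,116)),(S,sp(632,85),(48,-62,116)),
(T,tp(122,27),(112,70,127)),(T,tp(35,368),(-112,70,127)),(S,sp(428,98),(112,70,127)),(S,sp(592,308),(-112,70,127)),(T,tp(350,72),(112,-80,127)),(T,tp(277,424),(-112,-80,127)),(S,sp(785,208),(-112,-80,127))]
def W(p,m):
    m=np.array(m)/1e3;c,s=np.cos(p[2]),np.sin(p[2]);return np.array([p[0]+c*m[0]-s*m[1],p[1]+s*m[0]+c*m[1],m[2]])
f=lambda p:np.concatenate([proj(c,W(p,m))[0]-uv for c,uv,m in obs])
r=least_squares(f,[.5,.1,-.2],loss='soft_l1');print('case',r.x,np.degrees(r.x[2]));print(np.round(r.fun.reshape(-1,2),1) if 0 else np.round(f(r.x).reshape(-1,2),1).tolist())
for n,m in dict(handle=(-56,-62,170),hopen=(48,-62,170),well=(-54,0,6),deck=(53,0,114)).items():print(n,np.round(W(r.x,m),4))
# pan: bright ellipse
for c,n,uv in[(T,'T',(389,238)),]:print('pan',atz(c,uv,.058))
print('pan scene',atz(S,(378,188),.058))
print('reach', 180/np.pi*np.array([0]))
E
```

```text
handle [0.5317 0.073  0.1656] [[ 0.3  0.5]
 [-0.5 -0.1]]
hole [0.6331 0.0522 0.1128] [[ 0.4  0.5]
 [-0.6 -0.1]]
corner ++ [0.717  0.1654 0.1232] [[ 0.3  0.4]
 [-0.4 -0.1]]
corner -+ [0.5054 0.2138 0.1214] [[ 0.5  0.6]
 [-0.8 -0.1]]
corner -- [0.4746 0.069  0.1185] [[-0.1 -0.1]
 [ 0.1  0. ]]
timer tl [0.6729 0.129  0.1738] [[ 0.5  0.6]
 [-0.7 -0.1]]
timer tr [0.6527 0.0688 0.1705] [[ 1.9  2.6]
 [-2.9 -0.6]]
timer bl [0.6511 0.1357 0.1088] [[-0.2 -0.3]
 [ 0.4  0.1]]
timer br [0.6308 0.0783 0.1149] [[ 0.3  0.4]
 [-0.5 -0.1]]
case [ 0.59721117  0.12372129 -0.20931795] -11.993035376308072
[[-0.4, 1.1], [-0.3, -0.6], [0.1, 0.9], [-0.4, -0.5], [-1.2, -1.7], [-0.5, 1.7], [-2.6, -1.2], [-0.5, -0.5], [1.4, -0.1], [0.1, 1.2], [1.4, -1.6]]
handle [0.5296 0.0747 0.17  ]
hopen [0.6313 0.0531 0.17  ]
well [0.5444 0.1349 0.006 ]
deck [0.6491 0.1127 0.114 ]
pan [ 0.45882042 -0.22540232  0.058     ]
pan scene [ 0.45166662 -0.21810214  0.058     ]
reach [0.]
```

Emit:
{"method": "send_rows", "body": {
  "increments": [
    {"dx": 1.2, "dy": 0.6, "dz": 1.6, "roll": 1.3, "claw": 1},
    {"dx": 3.2, "dy": 1.8, "dz": 3, "roll": 2.6, "claw": 1},
    {"dx": 5.2, "dy": 3.4, "dz": 4, "roll": 3.9, "claw": 1},
    {"dx": 7, "dy": 5, "dz": 4, "roll": 5.2, "claw": 1},
    {"dx": 8.6, "dy": 7, "dz": 4, "roll": 6.5, "claw": 1}
  ]
}}

```text
clock: 0.72
tcp_pos: [0.3843, -0.3797, 0.3312]
orientation: [0.0, 0.819, 0.573, 0.0]
wrist_force: [0.8, -0.8, 0.2]
finger_gap: 0.0852
grip_force: 0.0
```

Emit:
{"method": "send_rows", "body": {
  "increments": [
    {"dx": 1, "dy": 2, "dz": 0, "roll": 1.3, "claw": 1},
    {"dx": 2, "dy": 4, "dz": 0, "roll": 2.6, "claw": 1},
    {"dx": 3, "dy": 6, "dz": 0, "roll": 3.9, "claw": 1},
    {"dx": 4, "dy": 8, "dz": 0, "roll": 5.2, "claw": 1},
    {"dx": 5, "dy": 10, "dz": 0, "roll": 6.5, "claw": 1}
  ]
}}

```text
clock: 1.35
tcp_pos: [0.5082, -0.1289, 0.3309]
orientation: [-0.0, 0.485, 0.875, -0.0]
wrist_force: [0.1, -1.0, -0.4]
finger_gap: 0.0854
grip_force: 0.0
```

Emit:
{"method": "send_rows", "body": {
  "increments": [
    {"dx": 1.1, "dy": 2, "dz": 0, "roll": 1.3, "claw": 1},
    {"dx": 2.2, "dy": 4, "dz": 0, "roll": 2.6, "claw": 1},
    {"dx": 3.3, "dy": 6, "dz": 0, "roll": 3.9, "claw": 1},
    {"dx": 4.4, "dy": 8, "dz": 0, "roll": 4.9, "claw": 1},
    {"dx": 5, "dy": 8.6, "dz": 0, "roll": 4.9, "claw": 1}
  ]
}}

```text
clock: 1.98
tcp_pos: [0.6333, 0.0877, 0.3301]
orientation: [-0.001, 0.164, 0.986, 0.0]
wrist_force: [0.6, -0.3, -0.6]
finger_gap: 0.0855
grip_force: 0.0
```

```bash
python3 - <<'E'
from h import *
import pickle
c=cam('wrist','w1.png');pickle.dump(c,open('w1.pkl','wb'));print(-c['T'][:3,:3].T@c['T'][:3,3],get_state()['tcp_pos'])
E
```

```text
[0.55857517 0.11338378 0.47226038] [0.63448848 0.08820516 0.32937012]
```

View pics/w1.png

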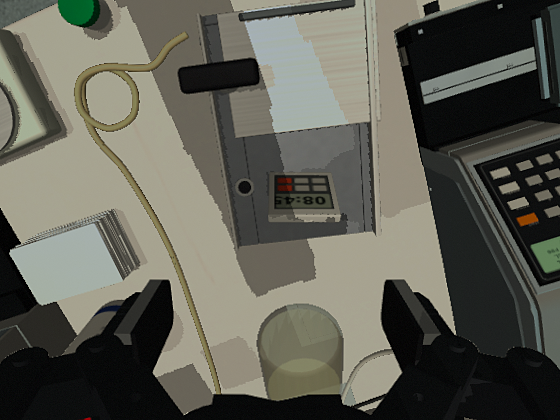

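The wrist view shows the hole at (245,187) and the handle centre at (219,75). The timer's front bottom edge runs (271,173)–(333,177) and its top edge about (268,217)–(341,221).

```bash
python3 - <<'E'
from h import *
import pickle
cs=pickle.load(open('c0.pkl','rb'));T,S=cs['top'],cs['scene'];w=pickle.load(open('w1.pkl','rb'))
tp=lambda u,v:np.array([215+u/4.2-.4,130+v/4.2-.4]); sp=lambda u,v:np.array([215+(u-400)/4-.4,170+v/4-.4])
for n,a,b,d in [('handle',(270,319),(719,116),(219,75)),('hole',(304,165),(632,85),(245,187)),
('tl',(175,75),(505,47),(341,220)),('tr',(272,103),(601,23),(268,216)),('bl',(172,140),(523,137),(333,177)),('br',(262,168),(607,103),(271,173))]:
    print(n,*[np.round(x,4).tolist() for x in tri([(T,tp(*a)),(S,sp(*b)),(w,np.array(d))])])
for n,uv,z in [('bl',(333,177),.114),('br',(271,173),.114),('tl',(341,220),.179),('tr',(268,216),.179),('hole',(245,187),.114),('handle',(219,75),.17),('h1',(181,78),.17),('h2',(258,72),.17),('c+-',(240,247),.127),('c++',(378,235),.127)]:print(n,np.round(atz(w,uv,z),4))
E
```

```text
handle [0.5312, 0.0737, 0.1664] [[0.1, 0.6], [-0.6, -0.1], [-0.7, 0.8]]
hole [0.6335, 0.0526, 0.1126] [[0.3, 0.4], [-0.8, -0.1], [-1.0, -0.4]]
tl [0.6733, 0.1301, 0.175] [[0.1, 0.3], [-1.1, -0.4], [-2.5, -1.4]]
tr [0.6523, 0.0705, 0.1714] [[1.3, 2.6], [-3.2, -0.5], [-2.9, 0.5]]
bl [0.6513, 0.1376, 0.1108] [[-1.0, -0.6], [-0.3, -0.1], [-3.5, -1.1]]
br [0.6292, 0.0805, 0.1172] [[-0.6, 0.8], [-0.7, 0.0], [-2.3, 1.8]]
bl [0.6527 0.1403 0.114 ]
br [0.6289 0.083  0.114 ]
tl [0.6736 0.1315 0.179 ]
tr [0.6502 0.074  0.179 ]
hole [0.634  0.0536 0.114 ]
handle [0.5311 0.0749 0.17  ]
h1 [0.5233 0.0459 0.17  ]
h2 [0.539  0.1044 0.17  ]
c+- [0.6889 0.0288 0.127 ]
c++ [0.7218 0.1661 0.127 ]
```

Emit:
{"method": "send_rows", "body": {
  "increments": [
    {"dx": 0.9, "dy": 0.4, "dz": -1.5, "roll": -0.25, "claw": 1},
    {"dx": 0.9, "dy": 0.4, "dz": -3.5, "roll": -0.25, "claw": 1},
    {"dx": 0.9, "dy": 0.4, "dz": -5, "roll": -0.25, "claw": 1},
    {"dx": 0.9, "dy": 0.4, "dz": -5, "roll": -0.25, "claw": 1},
    {"dx": 0.9, "dy": 0.4, "dz": -5, "roll": -0.25, "claw": 1}
  ]
}}

```text
clock: 2.65
tcp_pos: [0.6558, 0.094, 0.2079]
orientation: [0.001, 0.184, 0.983, 0.0]
wrist_force: [0.2, -0.1, -0.0]
finger_gap: 0.0855
grip_force: 0.0
```

```bash
python3 - <<'E'
from h import *
import pickle
c=cam('wrist','w2.png');pickle.dump(c,open('w2.pkl','wb'));print(get_state()['tcp_pos'])
E
```

```text
[0.65637286 0.09403541 0.20866569]
```

View pics/w2.png

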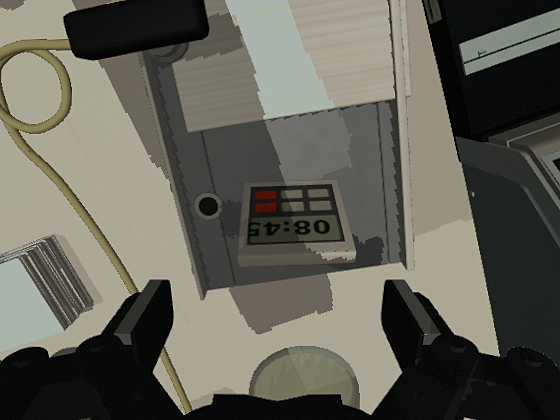

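In this view the timer's front bottom edge is at (246,181)–(341,181). Its top front edge is at (239,251)–(355,249), with the rear edge near row 264. The finger midline is near column 278, so the tool needs to shift towards +y.

```bash
python3 - <<'E'
from h import *
import pickle
w=pickle.load(open('w2.pkl','rb'))
P={}
for n,uv,z in [('bl',(341,181),.114),('br',(246,181),.114),('tl',(355,249),.179),('tr',(239,251),.179),('tl2',(355,262),.179),('tr2',(240,265),.179),('hole',(207,206),.114)]:P[n]=atz(w,uv,z);print(n,np.round(P[n],4))
for a,b in(('bl','br'),('tl','tr'),('tl2','tr2')):
    d=P[a]-P[b];print(np.linalg.norm(d),np.degrees(np.arctan2(d[1],d[0]))-90,(P[a]+P[b])/2)
E
```

```text
bl [0.6496 0.142  0.114 ]
br [0.6269 0.0835 0.114 ]
tl [0.6672 0.1324 0.179 ]
tr [0.6469 0.0769 0.179 ]
tl2 [0.6742 0.1302 0.179 ]
tr2 [0.6544 0.0743 0.179 ]
hole [0.6334 0.0523 0.114 ]
0.06274794125973479 -21.13980819011975 [0.63824456 0.11276356 0.114     ]
0.05909903338084613 -20.12039683015533 [0.65705722 0.10466518 0.179     ]
0.05936593518264404 -19.559610919358647 [0.66428912 0.10227264 0.179     ]
```

Emit:
{"method": "send_rows", "body": {
  "increments": [
    {"dx": 0.1, "dy": 0.4, "dz": -0.4, "roll": 0, "claw": 1},
    {"dx": 0.1, "dy": 0.4, "dz": -1.3, "roll": 0, "claw": 1},
    {"dx": 0.1, "dy": 0.4, "dz": -2.2, "roll": 0, "claw": 1},
    {"dx": 0.1, "dy": 0.4, "dz": -3.0, "roll": 0, "claw": 1},
    {"dx": 0.1, "dy": 0.4, "dz": -3.0, "roll": 0, "claw": 1}
  ]
}}

```text
clock: 3.32
tcp_pos: [0.657, 0.1049, 0.1299]
orientation: [-0.001, 0.183, 0.983, -0.0]
wrist_force: [0.4, -0.5, 0.6]
finger_gap: 0.0855
grip_force: 0.0
```

Emit:
{"method": "send_rows", "body": {
  "grip_force": 25,
  "increments": [
    {"claw": 0.6},
    {"claw": 0.2},
    {"claw": 0.1},
    {"claw": 0.1},
    {"claw": 0.1}
  ]
}}

```text
schema error: expected keys dx, dy, dz, roll, claw
```

Emit:
{"method": "send_rows", "body": {
  "grip_force": 25,
  "increments": [
    {"dx": 0, "dy": 0, "dz": 0, "roll": 0, "claw": 0.6},
    {"dx": 0, "dy": 0, "dz": 0, "roll": 0, "claw": 0.2},
    {"dx": 0, "dy": 0, "dz": 0, "roll": 0, "claw": 0.1},
    {"dx": 0, "dy": 0, "dz": 0, "roll": 0, "claw": 0.1},
    {"dx": 0, "dy": 0, "dz": 0, "roll": 0, "claw": 0.1}
  ]
}}

```text
clock: 3.95
tcp_pos: [0.6589, 0.1045, 0.1329]
orientation: [0.002, 0.184, 0.983, 0.001]
wrist_force: [1.0, 1.2, 6.0]
finger_gap: 0.0616
grip_force: 28.6
```

Emit:
{"method": "send_rows", "body": {
  "grip_force": 25,
  "increments": [
    {"dx": 0, "dy": 0, "dz": 0.6, "roll": 0, "claw": 0.1},
    {"dx": 0, "dy": 0, "dz": 1.8, "roll": 0, "claw": 0.1},
    {"dx": 0, "dy": 0, "dz": 3.2, "roll": 0, "claw": 0.1},
    {"dx": -0.5, "dy": 0, "dz": 4.4, "roll": 0, "claw": 0.1},
    {"dx": -1.5, "dy": 0.4, "dz": 4.8, "roll": 0, "claw": 0.1}
  ]
}}

```text
clock: 4.58
tcp_pos: [0.6213, 0.1137, 0.2539]
orientation: [0.002, 0.184, 0.983, 0.0]
wrist_force: [-0.4, 0.9, -0.4]
finger_gap: 0.0616
grip_force: 27.7
```

Emit:
{"method": "send_rows", "body": {
  "grip_force": 25,
  "increments": [
    {"dx": -1.3, "dy": 0.5, "dz": 0, "roll": 0, "claw": 0.1},
    {"dx": -2.8, "dy": 1.3, "dz": 0, "roll": 0, "claw": 0.1},
    {"dx": -4.5, "dy": 2.8, "dz": 0, "roll": 0, "claw": 0.1},
    {"dx": -6, "dy": 4.3, "dz": 0, "roll": 0, "claw": 0.1},
    {"dx": -7.2, "dy": 5.8, "dz": 0, "roll": 0, "claw": 0.1}
  ]
}}

```text
clock: 5.2
tcp_pos: [0.4386, 0.26, 0.2521]
orientation: [0.0, 0.184, 0.983, 0.0]
wrist_force: [0.5, 1.2, -0.3]
finger_gap: 0.0615
grip_force: 27.7
```

Emit:
{"method": "send_rows", "body": {
  "grip_force": 25,
  "increments": [
    {"dx": 0, "dy": 0, "dz": -1.6, "roll": 0, "claw": 0.1},
    {"dx": 0, "dy": 0, "dz": -3.4, "roll": 0, "claw": 0.1},
    {"dx": 0, "dy": 0, "dz": -5.4, "roll": 0, "claw": 0.1},
    {"dx": 0, "dy": 0, "dz": -7.2, "roll": 0, "claw": 0.1},
    {"dx": 0, "dy": 0, "dz": -8.5, "roll": 0, "claw": 0.1}
  ]
}}

```text
clock: 5.82
tcp_pos: [0.4394, 0.2589, 0.0373]
orientation: [-0.001, 0.184, 0.983, -0.001]
wrist_force: [0.9, -0.5, -0.4]
finger_gap: 0.0616
grip_force: 27.7
```

Emit:
{"method": "send_rows", "body": {
  "grip_force": 25,
  "increments": [
    {"dx": 0, "dy": 0, "dz": -0.2, "roll": 0, "claw": 0.1},
    {"dx": 0, "dy": 0, "dz": -0.4, "roll": 0, "claw": 0.1},
    {"dx": 0, "dy": 0, "dz": -0.6, "roll": 0, "claw": 0.1},
    {"dx": 0, "dy": 0, "dz": -0.7, "roll": 0, "claw": 0.1},
    {"dx": 0, "dy": 0, "dz": -0.7, "roll": 0, "claw": 0.1}
  ]
}}

```text
clock: 6.45
tcp_pos: [0.4405, 0.2594, 0.0217]
orientation: [0.0, 0.184, 0.983, 0.0]
wrist_force: [-0.1, -0.5, -1.0]
finger_gap: 0.0614
grip_force: 27.9
```

Emit:
{"method": "send_rows", "body": {
  "grip_force": 25,
  "increments": [
    {"dx": 0, "dy": 0, "dz": -0.06, "roll": 0, "claw": 0.1},
    {"dx": 0, "dy": 0, "dz": -0.12, "roll": 0, "claw": 0.1},
    {"dx": 0, "dy": 0, "dz": -0.15, "roll": 0, "claw": 0.1},
    {"dx": 0, "dy": 0, "dz": -0.15, "roll": 0, "claw": 0.1},
    {"dx": 0, "dy": 0, "dz": -0.15, "roll": 0, "claw": 0.1}
  ]
}}

```text
clock: 7.08
tcp_pos: [0.4405, 0.2594, 0.0189]
orientation: [0.0, 0.184, 0.983, 0.0]
wrist_force: [-3.2, -2.1, 12.0]
finger_gap: 0.0614
grip_force: 29.3
```

Emit:
{"method": "send_rows", "body": {
  "increments": [
    {"dx": 0, "dy": 0, "dz": 0.05, "roll": 0, "claw": 0.3},
    {"dx": 0, "dy": 0, "dz": 0.05, "roll": 0, "claw": 0.6},
    {"dx": 0, "dy": 0, "dz": 0.05, "roll": 0, "claw": 1},
    {"dx": 0, "dy": 0, "dz": 0.05, "roll": 0, "claw": 1},
    {"dx": 0, "dy": 0, "dz": 0.05, "roll": 0, "claw": 1}
  ]
}}

```text
clock: 7.7
tcp_pos: [0.4402, 0.2593, 0.0186]
orientation: [-0.0, 0.184, 0.983, -0.0]
wrist_force: [0.2, 0.9, 0.5]
finger_gap: 0.0857
grip_force: 0.0
```

Emit:
{"method": "send_rows", "body": {
  "increments": [
    {"dx": 0, "dy": 0, "dz": 0.5, "roll": 0, "claw": 1},
    {"dx": 0, "dy": 0, "dz": 1.5, "roll": 0, "claw": 1},
    {"dx": 0, "dy": 0, "dz": 3.5, "roll": 0, "claw": 1},
    {"dx": 0, "dy": 0, "dz": 5.5, "roll": 0, "claw": 1},
    {"dx": 0, "dy": 0, "dz": 7.5, "roll": 0, "claw": 1}
  ]
}}

```text
clock: 8.32
tcp_pos: [0.4401, 0.2592, 0.2089]
orientation: [0.0, 0.184, 0.983, 0.0]
wrist_force: [0.4, 0.3, -0.3]
finger_gap: 0.0854
grip_force: 0.0
```

Emit:
{"method": "send_rows", "body": {
  "increments": [
    {"dx": 0, "dy": -0.8, "dz": 1, "roll": -1.3, "claw": 1},
    {"dx": 0.6, "dy": -2.2, "dz": 1.2, "roll": -2.6, "claw": 1},
    {"dx": 1.4, "dy": -3.8, "dz": 1.2, "roll": -3.9, "claw": 1},
    {"dx": 2.4, "dy": -5.4, "dz": 1.2, "roll": -5.2, "claw": 1},
    {"dx": 3.2, "dy": -6.8, "dz": 1.2, "roll": -6.5, "claw": 1}
  ]
}}

```text
clock: 8.95
tcp_pos: [0.521, 0.0878, 0.2374]
orientation: [0.001, 0.599, 0.801, 0.0]
wrist_force: [1.0, -0.5, -0.1]
finger_gap: 0.0854
grip_force: 0.0
```

Emit:
{"method": "send_rows", "body": {
  "increments": [
    {"dx": 0.3, "dy": -0.4, "dz": 0, "roll": -1.3, "claw": 1},
    {"dx": 0.45, "dy": -0.6, "dz": 0, "roll": -2.6, "claw": 1},
    {"dx": 0.45, "dy": -0.6, "dz": 0, "roll": -3.6, "claw": 1},
    {"dx": 0.45, "dy": -0.6, "dz": 0, "roll": -3.6, "claw": 1},
    {"dx": 0.45, "dy": -0.6, "dz": 0, "roll": -3.6, "claw": 1}
  ]
}}

```text
clock: 9.57
tcp_pos: [0.5315, 0.0744, 0.2367]
orientation: [0.0, 0.776, 0.631, 0.0]
wrist_force: [-0.5, -0.3, -0.8]
finger_gap: 0.0854
grip_force: 0.0
```

```bash
python3 - <<'E'
from h import *
import pickle
c=cam('wrist','w3.png');pickle.dump(c,open('w3.pkl','wb'));print(get_state()['tcp_pos'])
t=cam('scene'); 
w=cv2.resize(c['image'],(448,336)); s=cv2.resize(t['image'][130:280,150:320],(340,300)); o=np.zeros((336,788,3),np.uint8);o[:,:448]=w;o[:300,448:]=s
cv2.imwrite('pics/m3.png',o)
E
```

```text
[0.53146061 0.07443767 0.23660992]
```

View pics/m3.png

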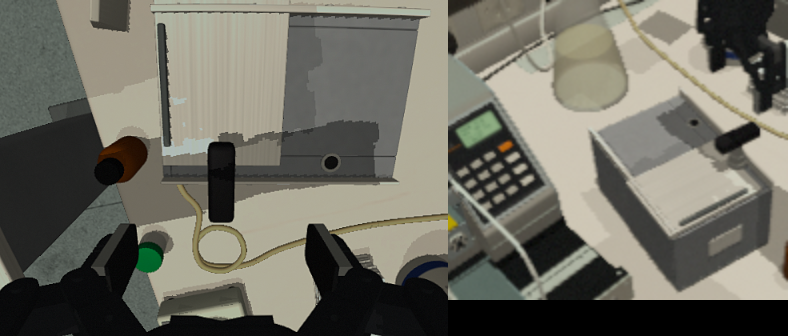

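The wrist view shows the handle at full-res (275,228), column-centred between the fingers and aligned with the tool. The scene crop doesn't include the timer's new place.

```bash
python3 - <<'E'
from h import *
import pickle
w=pickle.load(open('w3.pkl','rb'));cs=pickle.load(open('c0.pkl','rb'));S=cs['scene']
w1=pickle.load(open('w1.pkl','rb'))
print('handle top mid',atz(w,(275,228),.179), tri([(w,np.array([275,226])),(w1,np.array([219,75])),(S,np.array([294.4,198.6]))]))
print('tcp in scene',proj(S,get_state()['tcp_pos']), 'timer',proj(S,[.44,.259,.03]))
c=cam('scene');u,v=proj(S,[.44,.259,.03])[0].astype(int)
tm=cv2.resize(c['image'][v-60:v+60,u-80:u+80],None,fx=3,fy=3);cv2.imwrite('pics/tm.png',tm)
E
```

```text
handle top mid [0.5317061  0.07853813 0.179     ] (array([0.53047712, 0.07409835, 0.16611335]), [array([-0.4,  1.6]), array([-0.5, -0.2]), array([-0.5,  0.2])])
tcp in scene [[293.90591516 177.78801172]] timer [[268.73567086 294.73860694]]
```

View pics/tm.png

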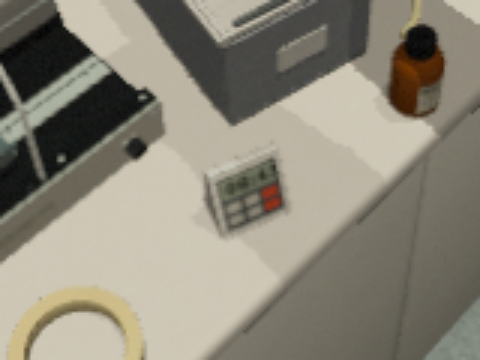

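The timer stands upright on the bench at crop (246,190), clear of everything. Now I go down on the handle.

Emit:
{"method": "send_rows", "body": {
  "increments": [
    {"dx": 0, "dy": 0, "dz": -0.8, "roll": 0, "claw": 1},
    {"dx": 0, "dy": 0, "dz": -1.8, "roll": 0, "claw": 1},
    {"dx": 0, "dy": 0, "dz": -2.8, "roll": 0, "claw": 1},
    {"dx": 0, "dy": 0, "dz": -3.5, "roll": 0, "claw": 1},
    {"dx": 0, "dy": 0, "dz": -3.5, "roll": 0, "claw": 1}
  ]
}}

```text
clock: 10.35
tcp_pos: [0.5303, 0.0744, 0.1474]
orientation: [-0.001, 0.777, 0.63, -0.001]
wrist_force: [-0.2, 0.2, -0.2]
finger_gap: 0.0853
grip_force: 0.0
```

Emit:
{"method": "send_rows", "body": {
  "grip_force": 60,
  "increments": [
    {"dx": 0, "dy": 0, "dz": 0, "roll": 0, "claw": 0.2},
    {"dx": 0, "dy": 0, "dz": 0, "roll": 0, "claw": -0.3},
    {"dx": 0, "dy": 0, "dz": 0, "roll": 0, "claw": -0.7},
    {"dx": 0, "dy": 0, "dz": 0, "roll": 0, "claw": -0.8},
    {"dx": 0, "dy": 0, "dz": 0, "roll": 0, "claw": -0.8}
  ]
}}

```text
clock: 10.98
tcp_pos: [0.5319, 0.0743, 0.1494]
orientation: [0.0, 0.777, 0.63, 0.0]
wrist_force: [-1.3, -0.1, 4.6]
finger_gap: 0.0193
grip_force: 59.0
```

Gripped at a 19 mm gap, so I pull the plunger up 16 mm.

Emit:
{"method": "send_rows", "body": {
  "grip_force": 60,
  "increments": [
    {"dx": 0, "dy": 0, "dz": 0.2, "roll": 0, "claw": -0.8},
    {"dx": 0, "dy": 0, "dz": 0.4, "roll": 0, "claw": -0.8},
    {"dx": 0, "dy": 0, "dz": 0.58, "roll": 0, "claw": -0.8},
    {"dx": 0, "dy": 0, "dz": 0.64, "roll": 0, "claw": -0.8},
    {"dx": 0, "dy": 0, "dz": 0.64, "roll": 0, "claw": -0.8}
  ]
}}

```text
clock: 11.6
tcp_pos: [0.5312, 0.0744, 0.1644]
orientation: [-0.0, 0.777, 0.63, -0.0]
wrist_force: [1.9, 0.9, -8.6]
finger_gap: 0.0191
grip_force: 58.9
```

Emit:
{"method": "send_rows", "body": {
  "grip_force": 60,
  "increments": [
    {"dx": 0.3, "dy": -0.06, "dz": 0, "roll": 0, "claw": -0.8},
    {"dx": 0.7, "dy": -0.15, "dz": 0, "roll": 0, "claw": -0.8},
    {"dx": 1.2, "dy": -0.25, "dz": 0, "roll": 0, "claw": -0.8},
    {"dx": 1.7, "dy": -0.36, "dz": 0, "roll": 0, "claw": -0.8},
    {"dx": 2.2, "dy": -0.47, "dz": 0, "roll": 0, "claw": -0.8}
  ]
}}

```text
clock: 12.22
tcp_pos: [0.5874, 0.0624, 0.1644]
orientation: [-0.0, 0.777, 0.63, -0.0]
wrist_force: [-1.8, 3.1, -10.5]
finger_gap: 0.0192
grip_force: 59.0
```

Emit:
{"method": "send_rows", "body": {
  "grip_force": 60,
  "increments": [
    {"dx": 0.5, "dy": -0.11, "dz": 0, "roll": 0, "claw": -0.8},
    {"dx": 1.0, "dy": -0.21, "dz": 0, "roll": 0, "claw": -0.8},
    {"dx": 1.5, "dy": -0.32, "dz": 0, "roll": 0, "claw": -0.8},
    {"dx": 1.8, "dy": -0.38, "dz": 0, "roll": 0, "claw": -0.8},
    {"dx": 1.9, "dy": -0.4, "dz": 0, "roll": 0, "claw": -0.8}
  ]
}}

```text
clock: 12.85
tcp_pos: [0.6331, 0.0527, 0.1642]
orientation: [-0.001, 0.777, 0.63, -0.001]
wrist_force: [-5.9, 3.6, -9.4]
finger_gap: 0.0194
grip_force: 59.4
```

Emit:
{"method": "send_rows", "body": {
  "grip_force": 60,
  "increments": [
    {"dx": 0, "dy": 0, "dz": -0.2, "roll": 0, "claw": -0.8},
    {"dx": 0, "dy": 0, "dz": -0.4, "roll": 0, "claw": -0.8},
    {"dx": 0, "dy": 0, "dz": -0.55, "roll": 0, "claw": -0.8},
    {"dx": 0, "dy": 0, "dz": -0.6, "roll": 0, "claw": -0.8},
    {"dx": 0, "dy": 0, "dz": -0.6, "roll": 0, "claw": -0.8}
  ]
}}

```text
clock: 13.48
tcp_pos: [0.633, 0.0527, 0.15]
orientation: [-0.0, 0.777, 0.63, -0.001]
wrist_force: [-5.1, 2.9, -7.8]
finger_gap: 0.0194
grip_force: 59.8
```

Emit:
{"method": "send_rows", "body": {
  "grip_force": 20,
  "increments": [
    {"dx": 0, "dy": 0, "dz": 0, "roll": 0, "claw": -0.3},
    {"dx": 0, "dy": 0, "dz": 0, "roll": 0, "claw": 0.3},
    {"dx": 0, "dy": 0, "dz": 0, "roll": 0, "claw": 1},
    {"dx": 0, "dy": 0, "dz": 0, "roll": 0, "claw": 1},
    {"dx": 0, "dy": 0, "dz": 0, "roll": 0, "claw": 1}
  ]
}}

```text
clock: 14.1
tcp_pos: [0.6342, 0.0524, 0.1499]
orientation: [0.0, 0.777, 0.63, 0.0]
wrist_force: [0.2, 0.2, 0.3]
finger_gap: 0.0856
grip_force: 0.0
```

Emit:
{"method": "send_rows", "body": {
  "increments": [
    {"dx": 0, "dy": 0, "dz": 1, "roll": 0, "claw": 1},
    {"dx": 0, "dy": 0, "dz": 2.5, "roll": 0, "claw": 1},
    {"dx": -0.6, "dy": 0.7, "dz": 4.2, "roll": 0, "claw": 1},
    {"dx": -1.8, "dy": 1.8, "dz": 5, "roll": 0, "claw": 1},
    {"dx": -2.4, "dy": 2.4, "dz": 5, "roll": 0, "claw": 1}
  ]
}}

```text
clock: 14.72
tcp_pos: [0.574, 0.1136, 0.2768]
orientation: [0.001, 0.777, 0.63, 0.002]
wrist_force: [0.9, 0.7, -0.1]
finger_gap: 0.0853
grip_force: 0.0
```

```bash
python3 - <<'E'
from h import *
import pickle
c=cam('wrist','w4.png');s=cam('scene');t=cam('top');pickle.dump((c,s,t),open('w4.pkl','wb'));print(get_state()['tcp_pos'])
o=np.zeros((600,800,3),np.uint8);o[:420,:560]=c['image'];o[:360,560:]=cv2.resize(s['image'][165:285,215:295],(240,360));o[420:600,:200]=cv2.resize(s['image'][165:255,270:370],(200,180))
o[360:600,560:800]=cv2.resize(t['image'][145:245,220:320],(240,240));cv2.imwrite('pics/m4.png',o)
E
```

```text
[0.5733418  0.113103   0.27386548]
```

View pics/m4.png

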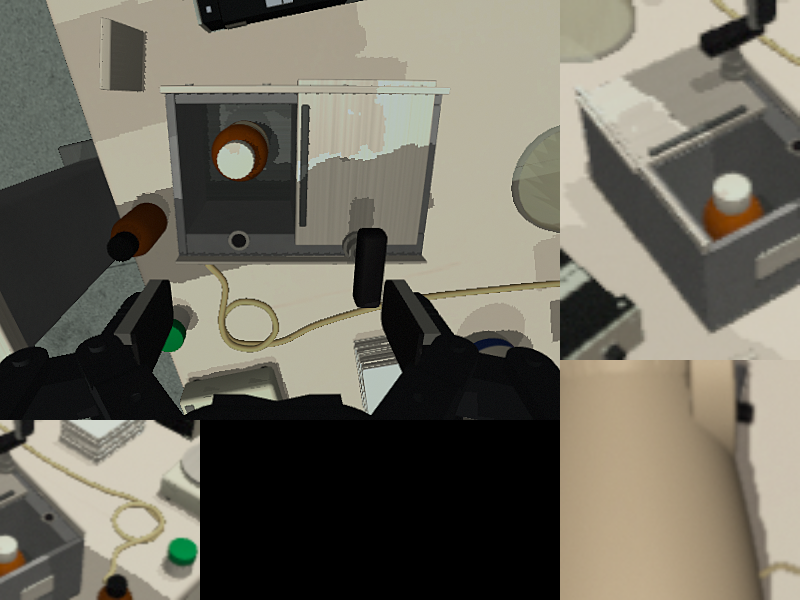

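The cover is open over the deck with the handle at wrist (370,267), above the open hole. The bottle's cap top is at wrist (236,160), and at scene px about (272.5,226.5).

```bash
python3 - <<'E'
from h import *
import pickle
c,s,t=pickle.load(open('w4.pkl','rb'))
def blob(im,x0,x1,y0,y1,th=165):
    g=im[y0:y1,x0:x1].min(2)>th; n,l,st,ce=cv2.connectedComponentsWithStats(g.astype(np.uint8)); i=1+np.argmax(st[1:,4]); return ce[i]+[x0,y0],st[i]
print(blob(c['image'],205,270,125,190),blob(s['image'],262,286,215,245))
a=np.array([236.,160]);b=np.array([272.5,226.5])
print('cap',tri([(c,a),(s,b)]),atz(c,a,.108))
# handle: wrist centre, scene crop (731,37)
print('handle',tri([(c,np.array([370,266.])),(s,np.array([215+(733-560)/3,165+37/3]))]))
# pan, from the top/scene views before: circle centres
cs=pickle.load(open('c0.pkl','rb'))
for n,x in(('top',(365,412,215,265)),('scene',(355,405,170,210))):
    im=cs[n]['image'][x[2]:x[3],x[0]:x[1]];cv2.imwrite(f'pics/p_{n}.png',cv2.resize(im,(400,400),interpolation=cv2.INTER_CUBIC))
cv2.imwrite('pics/pans.png',np.hstack([cv2.imread('pics/p_top.png'),cv2.imread('pics/p_scene.png')]))
E
```

```text
(array([235.06931818, 161.58295455]), array([ 13,  18,  35,  36, 880], dtype=int32)) (array([271.86746988, 227.02409639]), array([ 4,  8, 12,  9, 83], dtype=int32))
cap (array([0.54426747, 0.14194292, 0.10369672]), [array([-0.7,  2.2]), array([-0.7,  0.3])]) [0.54592627 0.14436999 0.108     ]
handle (array([0.63670983, 0.04567207, 0.15547745]), [array([-0.1,  1.2]), array([-0.3,  0.2])])
```

View pics/pans.png

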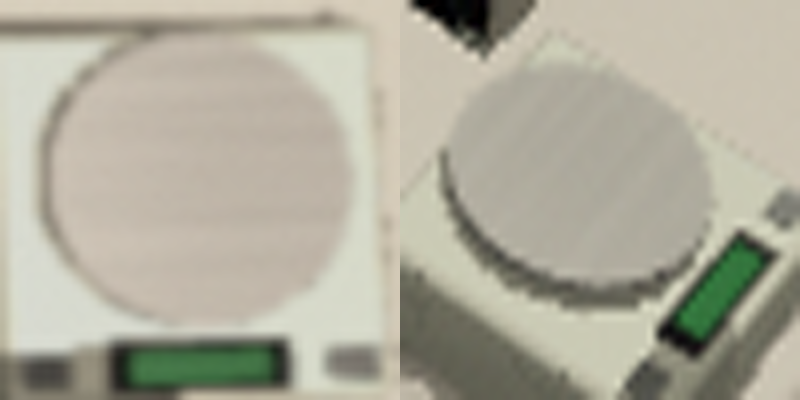

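```bash
python3 - <<'E'
from h import *
import pickle
c,s,t=pickle.load(open('w4.pkl','rb'));cs=pickle.load(open('c0.pkl','rb'));T,S=cs['top'],cs['scene']
print('pan',tri([(T,np.array([388,236.8])),(S,np.array([376.8,187.2]))]),atz(T,(388,236.8),.058),atz(S,(376.8,187.2),.058))
for z in(.17,.188):print('handle wrist pred',z,proj(c,[.6335,.0525,z]),proj(s,[.6335,.0525,z]))
im=c['image'];g=(im.max(2)<45)[215:320,340:390];g2=np.argwhere(g);print('dark bar',g2.min(0)+[215,340],g2.max(0)+[215,340],g2.mean(0)+[215,340])
E
```

```text
pan (array([ 0.46119951, -0.22571739,  0.05021187]), [array([0.3, 0.4]), array([-0.4, -0. ])]) [ 0.46205163 -0.22272104  0.058     ] [ 0.45633362 -0.21857753  0.058     ]
handle wrist pred 0.17 [[369.23060546 268.80058273]] [[271.27881382 175.23261899]]
handle wrist pred 0.188 [[375.34022878 280.377147  ]] [[271.09052476 170.09790791]]
dark bar [228 343] [319 389] [270.09027237 370.58521401]
```

Emit:
{"method": "send_rows", "body": {
  "grip_force": 50,
  "increments": [
    {"dx": -0.3, "dy": 0.3, "dz": -0.4, "roll": 0, "claw": 0.6},
    {"dx": -0.8, "dy": 0.8, "dz": -1.2, "roll": 0, "claw": 0.3},
    {"dx": -1.15, "dy": 1.2, "dz": -2.2, "roll": 0, "claw": 0.2},
    {"dx": -1.15, "dy": 1.2, "dz": -3, "roll": 0, "claw": 0.2},
    {"dx": -1.15, "dy": 1.2, "dz": -3, "roll": 0, "claw": 0.2}
  ]
}}

```text
clock: 15.5
tcp_pos: [0.5441, 0.1417, 0.1966]
orientation: [-0.001, 0.777, 0.629, -0.002]
wrist_force: [-0.5, -0.7, -0.0]
finger_gap: 0.051
grip_force: 0.0
```

```bash
python3 - <<'E'
from h import *
import pickle
c=cam('wrist','w5.png');s=cam('scene');pickle.dump((c,s),open('w5.pkl','wb'));print(get_state()['tcp_pos'],get_state()['finger_gap'])
o=np.zeros((560,800,3),np.uint8);o[:420,:560]=c['image'];o[:420,560:]=cv2.resize(s['image'][165:270,240:300],(240,420),interpolation=cv2.INTER_CUBIC);cv2.imwrite('pics/m5.png',o[:420])
E
```

```text
[0.54559534 0.14194729 0.19917675] 0.05136803506706502
```

View pics/m5.png

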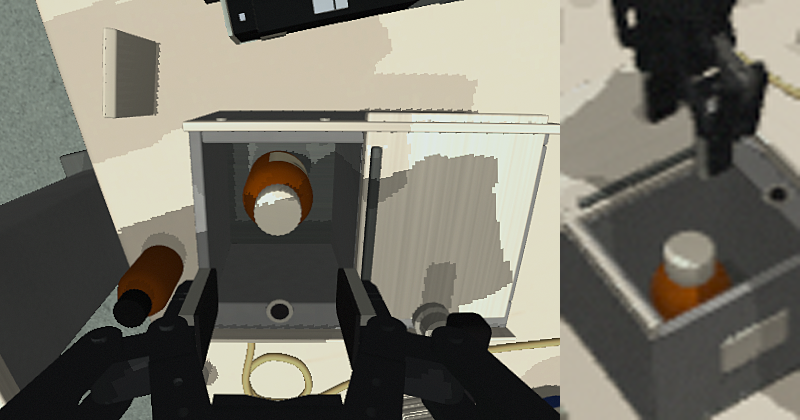

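The wrist view shows the cap at (278,210), column-centred between the fingers (columns 216 to 340), and the handle matches its pin-down prediction. I compute the cap position again from this view.

```bash
python3 - <<'E'
from h import *
import pickle
c,s=pickle.load(open('w5.pkl','rb'));c4=pickle.load(open('w4.pkl','rb'))[0]
g=c['image'][170:245,245:320].astype(int);m=((g.min(2)>120)&(g.max(2)-g.min(2)<50)).astype(np.uint8)
n,l,st,ce=cv2.connectedComponentsWithStats(m);
for i in range(1,n):
    if st[i,4]>100:print(st[i],ce[i]+[245,170])
a=np.array([278,209.])
print(tri([(c,a),(c4,np.array([235.5,160.5])),(s,np.array([272.1,226.3]))]),atz(c,a,.108))
print(atz(c,(278,209),.108),get_state()['tcp_pos'])
E
```

```text
[   9   20   47   46 1596] [276.90100251 212.74937343]
(array([0.54480749, 0.14342269, 0.10432752]), [array([-0.6,  3.8]), array([-0.1,  0.1]), array([-0.9,  0.5])]) [0.54600008 0.14711475 0.108     ]
[0.54600008 0.14711475 0.108     ] [0.54559534 0.14194729 0.19917675]
```

Emit:
{"method": "send_rows", "body": {
  "increments": [
    {"dx": 0, "dy": 0.06, "dz": -1.2, "roll": 0, "claw": 0.2},
    {"dx": 0, "dy": 0.06, "dz": -2.5, "roll": 0, "claw": 0.2},
    {"dx": 0, "dy": 0.06, "dz": -3.6, "roll": 0, "claw": 0.2},
    {"dx": 0, "dy": 0.06, "dz": -4.3, "roll": 0, "claw": 0.2},
    {"dx": 0, "dy": 0.06, "dz": -4.45, "roll": 0, "claw": 0.2}
  ]
}}

```text
clock: 16.23
tcp_pos: [0.5454, 0.1436, 0.088]
orientation: [-0.0, 0.777, 0.629, -0.0]
wrist_force: [-1.0, -0.4, 0.7]
finger_gap: 0.0512
grip_force: 0.0
```

Emit:
{"method": "send_rows", "body": {
  "grip_force": 45,
  "increments": [
    {"dx": 0, "dy": 0, "dz": 0, "roll": 0, "claw": 0.2},
    {"dx": 0, "dy": 0, "dz": 0, "roll": 0, "claw": 0},
    {"dx": 0, "dy": 0, "dz": 0, "roll": 0, "claw": -0.3},
    {"dx": 0, "dy": 0, "dz": 0, "roll": 0, "claw": -0.5},
    {"dx": 0, "dy": 0, "dz": 0, "roll": 0, "claw": -0.5}
  ]
}}

```text
clock: 16.85
tcp_pos: [0.546, 0.1442, 0.0897]
orientation: [0.001, 0.777, 0.63, 0.001]
wrist_force: [-1.1, 0.5, 6.8]
finger_gap: 0.0308
grip_force: 44.2
```

Emit:
{"method": "send_rows", "body": {
  "increments": [
    {"dx": 0, "dy": 0, "dz": 0.4, "roll": 0, "claw": -0.5},
    {"dx": 0, "dy": 0, "dz": 1.2, "roll": 0, "claw": -0.5},
    {"dx": 0, "dy": 0, "dz": 2.4, "roll": 0, "claw": -0.5},
    {"dx": 0, "dy": 0, "dz": 3.6, "roll": 0, "claw": -0.5},
    {"dx": 0, "dy": 0, "dz": 4.8, "roll": 0, "claw": -0.5}
  ]
}}

```text
clock: 17.48
tcp_pos: [0.5449, 0.144, 0.2096]
orientation: [-0.0, 0.777, 0.63, -0.0]
wrist_force: [0.1, -0.1, -1.6]
finger_gap: 0.0305
grip_force: 44.7
```

Emit:
{"method": "send_rows", "body": {
  "increments": [
    {"dx": 0, "dy": 0, "dz": 1.2, "roll": 0, "claw": -0.5},
    {"dx": 0, "dy": 0, "dz": 2.4, "roll": 0, "claw": -0.5},
    {"dx": 0, "dy": 0, "dz": 3.4, "roll": 0, "claw": -0.5},
    {"dx": 0, "dy": 0, "dz": 4, "roll": 0, "claw": -0.5},
    {"dx": 0, "dy": 0, "dz": 4, "roll": 0, "claw": -0.5}
  ]
}}

```text
clock: 18.1
tcp_pos: [0.5457, 0.1441, 0.3094]
orientation: [0.0, 0.777, 0.63, 0.001]
wrist_force: [0.5, -0.6, -1.5]
finger_gap: 0.0307
grip_force: 44.8
```

Emit:
{"method": "send_rows", "body": {
  "increments": [
    {"dx": -0.2, "dy": -0.7, "dz": 0, "roll": 0, "claw": -0.5},
    {"dx": -0.6, "dy": -2.0, "dz": 0, "roll": 0, "claw": -0.5},
    {"dx": -1.0, "dy": -3.7, "dz": 0, "roll": 0, "claw": -0.5},
    {"dx": -1.5, "dy": -5.5, "dz": 0, "roll": 0, "claw": -0.5},
    {"dx": -2.0, "dy": -7.3, "dz": 0, "roll": 0, "claw": -0.5}
  ]
}}

```text
clock: 18.73
tcp_pos: [0.4936, -0.0403, 0.3072]
orientation: [-0.001, 0.777, 0.629, -0.001]
wrist_force: [0.8, -1.1, -2.0]
finger_gap: 0.0306
grip_force: 44.8
```

Emit:
{"method": "send_rows", "body": {
  "increments": [
    {"dx": -0.4, "dy": -1.9, "dz": 0, "roll": 0, "claw": -0.5},
    {"dx": -0.8, "dy": -3.7, "dz": 0, "roll": 0, "claw": -0.5},
    {"dx": -1.1, "dy": -5.4, "dz": 0, "roll": 0, "claw": -0.5},
    {"dx": -1.35, "dy": -6.7, "dz": 0, "roll": 0, "claw": -0.5},
    {"dx": -1.45, "dy": -7.35, "dz": 0, "roll": 0, "claw": -0.5}
  ]
}}

```text
clock: 19.35
tcp_pos: [0.4575, -0.2238, 0.3073]
orientation: [-0.001, 0.778, 0.628, -0.0]
wrist_force: [0.3, -0.3, -1.9]
finger_gap: 0.0307
grip_force: 44.8
```

Emit:
{"method": "send_rows", "body": {
  "increments": [
    {"dx": 0, "dy": 0, "dz": -0.8, "roll": 0, "claw": -0.5},
    {"dx": 0, "dy": 0, "dz": -2, "roll": 0, "claw": -0.5},
    {"dx": 0, "dy": 0, "dz": -3.2, "roll": 0, "claw": -0.5},
    {"dx": 0, "dy": 0, "dz": -4.2, "roll": 0, "claw": -0.5},
    {"dx": 0, "dy": 0, "dz": -4.4, "roll": 0, "claw": -0.5}
  ]
}}

```text
clock: 19.98
tcp_pos: [0.4575, -0.2208, 0.1963]
orientation: [-0.002, 0.777, 0.63, -0.001]
wrist_force: [0.1, 0.1, -1.9]
finger_gap: 0.0307
grip_force: 44.9
```

```bash
python3 - <<'E'
from h import *
import pickle
c=cam('wrist','w6.png');t=cam('top','t6.png');pickle.dump((c,t),open('w6.pkl','wb'));p=get_state()['tcp_pos'];print(p)
im=c['image'];g=cv2.cvtColor(im,cv2.COLOR_BGR2HSV)
# green display of the balance and amber bottle in the wrist view
for n,lo,hi in(('green',(40,90,40),(80,255,255)),('amber',(3,130,40),(20,255,255))):
    m=cv2.inRange(g,lo,hi);k,l,st,ce=cv2.connectedComponentsWithStats(m)
    for i in range(1,k):
        if st[i,4]>150:print(n,st[i],ce[i].round(1))
for q in([.46,-.222,.058],[.46,-.222,.066],[.46,-.222,.1]):print(proj(c,q).round(1))
E
```

```text
[ 0.45856738 -0.22166576  0.19811977]
green [ 129    0   59   32 1462] [158.8  13. ]
green [194 185  30  54 794] [208.9 211.2]
amber [ 221  182  110   92 5315] [272.4 232. ]
[[280.4 198. ]]
[[280.4 200.9]]
[[280.7 214.8]]
```

Emit:
{"method": "send_rows", "body": {
  "increments": [
    {"dx": 0.05, "dy": 0, "dz": -0.5, "roll": 0, "claw": -0.5},
    {"dx": 0.05, "dy": 0, "dz": -1.1, "roll": 0, "claw": -0.5},
    {"dx": 0.05, "dy": 0, "dz": -1.6, "roll": 0, "claw": -0.5},
    {"dx": 0.05, "dy": 0, "dz": -1.9, "roll": 0, "claw": -0.5},
    {"dx": 0.05, "dy": 0, "dz": -2.05, "roll": 0, "claw": -0.5}
  ]
}}

```text
clock: 20.7
tcp_pos: [0.46, -0.222, 0.1466]
orientation: [-0.0, 0.777, 0.63, -0.0]
wrist_force: [0.8, 0.1, -1.8]
finger_gap: 0.0308
grip_force: 44.9
```

Emit:
{"method": "send_rows", "body": {
  "increments": [
    {"dx": 0, "dy": 0, "dz": -0.04, "roll": 0, "claw": -0.5},
    {"dx": 0, "dy": 0, "dz": -0.08, "roll": 0, "claw": -0.5},
    {"dx": 0, "dy": 0, "dz": -0.12, "roll": 0, "claw": -0.5},
    {"dx": 0, "dy": 0, "dz": -0.16, "roll": 0, "claw": -0.5},
    {"dx": 0, "dy": 0, "dz": -0.16, "roll": 0, "claw": -0.5}
  ]
}}

```text
clock: 21.32
tcp_pos: [0.4603, -0.2222, 0.1432]
orientation: [0.0, 0.777, 0.63, 0.0]
wrist_force: [-0.3, -0.0, -1.7]
finger_gap: 0.0309
grip_force: 44.9
```

Emit:
{"method": "send_rows", "body": {
  "increments": [
    {"dx": 0, "dy": 0, "dz": -0.03, "roll": 0, "claw": -0.5},
    {"dx": 0, "dy": 0, "dz": -0.06, "roll": 0, "claw": -0.5},
    {"dx": 0, "dy": 0, "dz": -0.09, "roll": 0, "claw": -0.5},
    {"dx": 0, "dy": 0, "dz": -0.09, "roll": 0, "claw": -0.5},
    {"dx": 0, "dy": 0, "dz": -0.09, "roll": 0, "claw": -0.5}
  ]
}}

```text
clock: 21.95
tcp_pos: [0.4604, -0.2224, 0.1418]
orientation: [0.001, 0.777, 0.63, -0.0]
wrist_force: [-2.4, 1.4, 6.3]
finger_gap: 0.0306
grip_force: 45.6
```

Contact at 6 N, so I release, then retreat straight up.

Emit:
{"method": "send_rows", "body": {
  "grip_force": 20,
  "increments": [
    {"dx": 0, "dy": 0, "dz": 0, "roll": 0, "claw": -0.3},
    {"dx": 0, "dy": 0, "dz": 0, "roll": 0, "claw": -0.1},
    {"dx": 0, "dy": 0, "dz": 0, "roll": 0, "claw": 0.2},
    {"dx": 0, "dy": 0, "dz": 0, "roll": 0, "claw": 0.3},
    {"dx": 0, "dy": 0, "dz": 0, "roll": 0, "claw": 0.3}
  ]
}}

```text
clock: 22.58
tcp_pos: [0.4603, -0.2222, 0.1409]
orientation: [-0.0, 0.777, 0.63, 0.0]
wrist_force: [0.1, 0.2, -0.3]
finger_gap: 0.0555
grip_force: 0.0
```

Emit:
{"method": "send_rows", "body": {
  "increments": [
    {"dx": 0, "dy": 0, "dz": 0.5, "roll": 0, "claw": 0.3},
    {"dx": 0, "dy": 0, "dz": 1.5, "roll": 0, "claw": 0.3},
    {"dx": 0, "dy": 0, "dz": 3, "roll": 0, "claw": 0.3},
    {"dx": 0, "dy": 0, "dz": 5, "roll": 0, "claw": 0.3},
    {"dx": 0, "dy": 0, "dz": 6, "roll": 0, "claw": 0.3}
  ]
}}

```text
clock: 23.2
tcp_pos: [0.461, -0.2227, 0.2949]
orientation: [0.002, 0.777, 0.63, 0.001]
wrist_force: [1.5, 1.2, -0.1]
finger_gap: 0.0552
grip_force: 0.0
```

```bash
python3 - <<'E'
from h import *
import pickle
c=cam('wrist','w7.png');s=cam('scene','s7.png');g=get_state();print(g['tcp_pos'],g['finger_gap'],g['wrist_force'])
h=cv2.cvtColor(c['image'],cv2.COLOR_BGR2HSV)
m=cv2.inRange(h,(3,130,40),(20,255,255));k,l,st,ce=cv2.connectedComponentsWithStats(m)
for i in range(1,k):
    if st[i,4]>150:print('amber',st[i],ce[i].round(1))
for q in([.46,-.222,.160],[.46,-.222,.125],[.46,-.222,.058]):print(proj(c,q).round(1),proj(s,q).round(1))
u,v=proj(c,[.46,-.222,.160])[0].astype(int);r=c['image'][v-40:v+40,u-40:u+40].astype(int);w=((r.min(2)>120)&(r.max(2)-r.min(2)<50));a=np.argwhere(w);print('white',a.min(0)+[v-40,u-40],a.max(0)+[v-40,u-40],len(a))
h=cv2.cvtColor(s['image'],cv2.COLOR_BGR2HSV)[150:200,350:405];m=cv2.inRange(h,(3,130,40),(20,255,255));k,l,st,ce=cv2.connectedComponentsWithStats(m)
for i in range(1,k):
    if st[i,4]>10:print('scene amber',st[i],ce[i].round(1)+[350,150])
E
```

```text
[ 0.46168725 -0.22315279  0.295202  ] 0.055577133721159584 [ 0.69674752  0.20772214 -0.71541376]
amber [ 244  147   60   63 1551] [272.7 173.4]
[[274.  197.3]] [[382.5 159.7]]
[[274.1 186.2]] [[380.3 169.1]]
[[274.2 170.5]] [[376.4 186.1]]
white [157 234] [236 313] 3566
scene amber [ 20  15  20  28 342] [380.3 179.1]
```

```bash
python3 -c "
from workcell import hand_in
print(hand_in())"
```

```text
the job is handed in; nothing more can be done
None
```

I handed the job in at about 23 s: the bottle is standing released on the balance pan, the cover is pinned open, and the timer is upright on the bench. `hand_in` returned no verdict, so these results come from my own camera and force checks.

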